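# Lock the bayonet lid on the thread canister

### The job

Close the thread canister on the leather bench with the lid that has two lugs: set its lugs into the two slots of the mouth, push it down against the sprung spool, and twist it clockwise (seen from above) until it locks, then let go so that it stays locked, level and flush with the rim. Leave the plain lid and everything else where they are.

Things in the scene. Friction and masses are not known exactly. Their poses are not given: they have to be found in the camera images.
- lid: bayonet lid to fit: aluminium disc 68 mm across, 14 mm thick, with two flat lugs (18 mm wide, 7 mm thick) sticking out level with its underside along its +x and -x, 92 mm over the ends. Black bar handle on top: 64 mm long along x, 14 mm wide in y, from 14 to 58 mm above the underside. Origin: centre of the underside, z up. A half turn about z looks and fits the same. 0.11 to 0.19 kg
- lid_grip (a point): point on the lid's axis inside the bar handle, 42 mm above the underside, a good place to pinch the bar across its 14 mm width (along the lid's y)
- canister: grey round canister 112 mm across, 100 mm high, on a round foot (144 mm across, 8 mm thick) screwed to the bench. Origin: centre of its underside, z up; the two slots of its mouth lie along its +x and -x. Only clockwise of the slots (from above) can the lugs pass under the lip; it is solid anticlockwise
- canister_mouth (a point): centre of the mouth at rim height, axes as the canister. Aluminium lip flush with the rim: opening 73 mm across, slots 19 degrees either side of their middle, out to 100 mm across. Clockwise of each slot the lip is a ridge 11 mm thick (19 to 40 degrees), then 7 mm thick over a pocket (40 to 80), then a stop. Locked: lid turned 54 to 66 degrees, underside 14 mm below the rim
- thread_spool (a joint): how far (m) the sprung wooden thread spool, 66 mm across, inside the canister is pushed down: 0 to 0.012; 3 N at first, 9 N at the bottom. At 0 its top is 10 mm below the rim and carries the lid's weight, lugs in slots. The lid turns under the ridges only with its underside 18 to 22 mm below the rim (0.008 to 0.012); let go, the spring lifts the lugs 4 mm into the pockets
- plain_lid: a similar lid with the same handle but without lugs, disc 88 mm across and 14 mm thick: not to be used. Origin: centre of its underside
- glue_bottle: yellow glue bottle with a red cap, 52 mm across, 120 mm high, standing beyond the work; origin: centre of its underside
- awl: wooden-handled awl, 150 mm long, lying along its x; bystander
- wax_block: dark brown wax block 50 x 100 x 45 mm; bystander; origin: centre of its underside
Mind the look-alikes: they are no part of the job. What is shaped like the lid but blue is not meant.

How it is judged:
By the outcome, as a careful person would: the job done as asked, in the order asked, and still so for the second after the job is handed in, with the robot touching nothing.
It also fails if it takes over 43 s, if anything falls off the work surface, if the arm or the gripper's body presses on something with over 40 N, if the wrist force passes 120 N, or if a joint passes its speed limit or range.

### The arm

A 7-joint arm with a two-finger parallel gripper is mounted at the origin on the work surface. World frame = base frame: x ahead of the robot, y to its left, z up, the work surface at z = 0. Lengths are in m, angles in rad, forces in N, time in s.
With the tool pointing down it reaches from about 0.375 to 0.925 m from the base axis. Payload 3.1 kg.
Tool frame: the origin (TCP) lies between the finger pads; the fingertips stand 17 mm ahead of it and the grasp point (between the pads) lies 2 mm behind it; z points along the fingers, y is the line along which they close (so a half turn about z gives the same grasp; the last joint's range is limited). The gripper opens to 85 mm and grips with 20 to 120 N. Pads are 22 mm wide; open, the fingers measure 114 mm over their backs; the gripper's body (76 mm by 85 mm) begins 54 mm behind the grasp point. The pads swing forward as they close: fully open they stand 13 mm farther back than shut.
Start: joints at [1.098, 0.383, 0.044, 1.598, -0.018, 1.161, -0.05], TCP at [0.238, -0.605, 0.248] pointing down, gripper open.
Joint ranges: [-2.61, 2.61], [-0.41, 2.15], [-1.48, 1.57], [0, 2.5], [-1.57, 4.71], [0.05, 1.97], [-2.85, 2.85]. Speed limits (rad/s): [2.79, 2.79, 3.14, 3.14, 3.14, 3.14, 3.14].

### API

Orientations are given as a unit quaternion [w, x, y, z].
In Python, from plant import manip gives the robot as it stands. The module is installed in compiled form; this text tells all that it offers.
- The arm moves only by the tool carry_out, never from a script. Its argument "commands" is one flat list of numbers, 5 for each row, row after row: the opening, from -1 (shut) to 1 (fully open), then the shift along the tool's x, y, z scaled (see below), then the turn about the tool's z scaled (see below). A call has 1 to 20 rows; each row shifts and turns the commanded pose from where the row before left it, along the tool's axes as they then stand; what a row does not reach is not made up. The controller multiplies each number of a shift by 0.03 m and each number of a turn by 0.12 rad. A row lasts 1/10 s, in which the tool goes at most 50 mm and 8.59 degrees, less where a joint would pass 70% of its speed; a pose out of reach is approached as far as the arm can. A call with a number of a shift or a turn outside -1 to 1 is refused whole. A call with a gripper value outside its range is refused whole. The fingers move at their own pace and stop on an object; the grip force is fixed at half the most. Time passes only in rows, so rows that do not move let the fingers close. It gives the time, the measured TCP pose, the force, the opening and the grip force at its end, in the units of the state.
- manip.observe(): the state, without advancing time (a new reading comes with each control period).
- manip.snapshot(name): name is "side" or "top"; returns the picture (420x560x3 uint8, red, green, blue); there is no depth.
- manip.get_calibration(name): a dict with "mtx" (3x3 intrinsics, pixels), "R" (3x3) and "t" (3): a world point X has camera coordinates R X + t. Camera axes: x right, y down, z forward; pixel columns grow to the right and rows downward; lengths in m; the calibration is good to about 2 mm. A picture is of the moment at which its call begins. get_calibration takes no time and is no camera call.
- manip.job_done(): hands the job in; it is judged then, once.
The state is a dict: "time": time; "joint_positions": joint angles; "qvel": joint speeds; "joint_torque": joint torques, N m; "tcp_pos": TCP position; "eef_rot": TCP orientation; "ft_force": force on the tool from outside, world axes, zero at the start; "wrist_torque": the same for the moment, N m; "grip_width": opening from 0.0 (shut) to 1.0 (fully open); "finger_force": force on a finger pad.
Only numpy, scipy, OpenCV 4.12 (cv2) and the standard library are available. Lean on these libraries where they do the work, as an engineer would, in place of code of your own. Each camera call takes 0.05 s, during which the arm holds its last target. There are 200 camera calls.

## Working session

There is one attempt and no reset: what is moved stays moved. The work goes in short steps, Python scripts to look and compute and a tool call to move; the robot and the scene stay as the last step left them, time stands still between calls to the robot, and variables do not carry over. Pictures are saved under pics/ and viewed, at most 10 in all, crops included, and the job is handed in when it is done.

Besides the shell and the picture viewer there is one more tool, called after "Request:" by a JSON object that holds its "name" and its "arguments", one argument or row to a line. carry_out: Moves the arm, as the interface text tells. Shifts and turns lie within -1 to 1; 1 stands for 0.03 m of shift or 0.12 rad of turn. Its arguments: {"type":"object","properties":{"commands":{"type":"array","items":{"type":"number","minimum":-1,"maximum":1}}},"required":["commands"]}

```bash
mkdir -p pics; cat > h.py <<'E'
from plant import manip
import numpy as np, cv2
from scipy.spatial.transform import Rotation as Ro
def cal(n):
    c=manip.get_calibration(n); return np.array(c["mtx"]),np.array(c["R"]),np.array(c["t"])
def ray(n,px,z):
    K,R,t=cal(n); d=R.T@np.linalg.inv(K)@np.array([px[0],px[1],1.]); o=-R.T@t
    return o+d*(z-o[2])/d[2]
def proj(n,X):
    K,R,t=cal(n); p=K@(R@np.array(X)+t); return p[:2]/p[2]
def snap(n,f):
    im=np.array(manip.snapshot(n)); cv2.imwrite(f"pics/{f}.png",im[:,:,::-1]); return im
E
python3 - <<'E'
from h import *
for n in("top","side"):
    snap(n,n+"0"); K,R,t=cal(n); print(n,K.round(1).tolist(),(-R.T@t).round(3),R.round(2).tolist())
s=manip.observe(); print({k:np.round(v,3).tolist() for k,v in s.items()})
print(Ro.from_quat(np.roll(s["eef_rot"],-1)).as_matrix().round(3))
E
```

```text
top [[405.4, 0.0, 285.5], [0.0, 405.4, 207.3], [0.0, 0.0, 1.0]] [0.35  0.064 0.954] [[-0.0, -1.0, 0.02], [-0.98, -0.0, -0.18], [0.18, -0.02, -0.98]]
side [[482.8, 0.0, 276.3], [0.0, 482.8, 202.6], [0.0, 0.0, 1.0]] [0.298 0.838 0.949] [[-0.96, -0.29, 0.02], [-0.22, 0.67, -0.71], [0.19, -0.68, -0.71]]
{'time': 0.1, 'joint_positions': [1.098, 0.384, 0.044, 1.599, -0.018, 1.161, -0.05], 'qvel': [-0.001, -0.002, -0.001, -0.004, 0.0, 0.0, -0.001], 'joint_torque': [0.003, -43.473, 1.029, -25.046, 0.011, 0.005, 0.0], 'tcp_pos': [0.238, -0.604, 0.247], 'eef_rot': [-0.001, 0.982, 0.186, -0.0], 'ft_force': [0.233, -0.659, -0.449], 'wrist_torque': [0.021, -0.01, -0.055], 'finger_force': 0.0, 'grip_width': 1.002}
[[ 0.931  0.366 -0.001]
 [ 0.366 -0.931  0.002]
 [-0.    -0.002 -1.   ]]
```

View pics/top0.png

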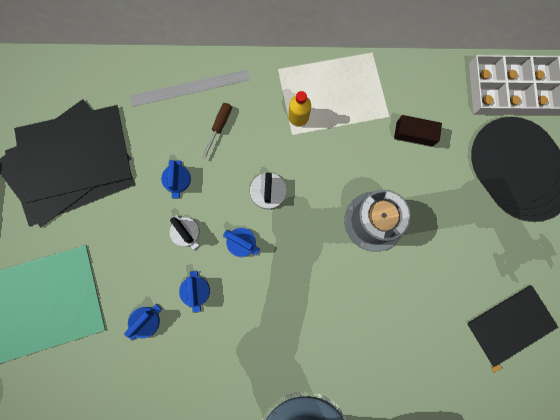

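View pics/side0.png

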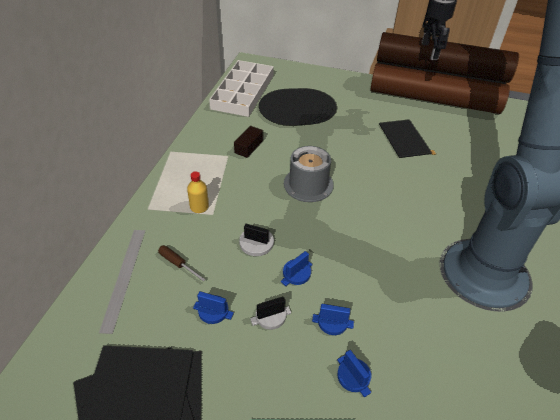

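The top view shows the lugged lid at about (185,232), the plain lid at (268,190) and the canister mouth at (385,215). Blue decoys stand around the lid. Next I'll zoom in on the lid and the canister.

```bash
python3 - <<'E'
from h import *
def crop(n,c,h=32,s=9):
    im=cv2.imread(f"pics/{n}0.png"); x,y=c
    return cv2.resize(im[y-h:y+h,x-h:x+h],None,fx=s,fy=s,interpolation=cv2.INTER_CUBIC)[:288*2,:]
a=crop("top",(185,232),32,6);b=crop("top",(385,212),32,6);c=crop("side",(271,312),32,4);
d=crop("side",(310,168),32,4)
cv2.imwrite("pics/crop0.png",np.vstack([np.hstack([a,b]),cv2.resize(np.hstack([c,d]),(512,256)) if 0 else np.hstack([c[:200],d[:200],np.zeros((200,256,3),np.uint8)])]))
E
```

```text
(no output)
```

View pics/crop0.png

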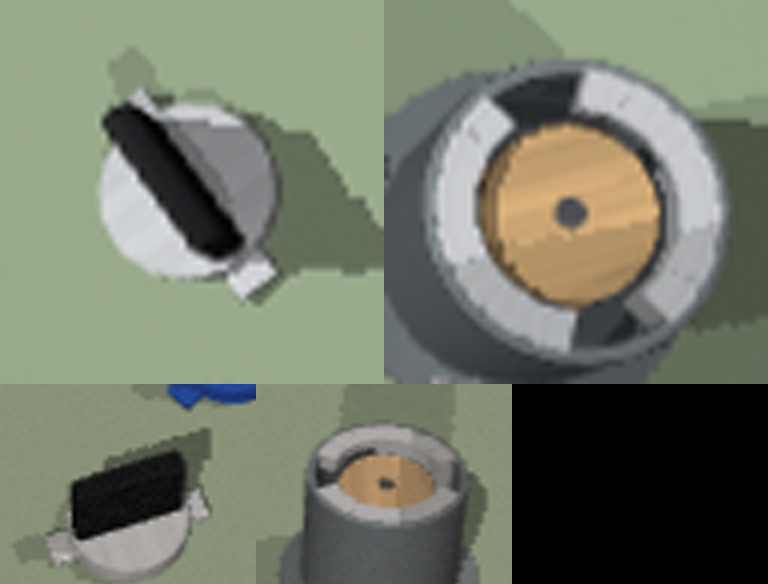

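The crops show the lid's disc, bar and lugs. They also show the mouth's two slots, one at the upper left of centre and one at the lower right. Next I'll measure them on their own planes.

```bash
python3 - <<'E'
from h import *
im=cv2.imread("pics/top0.png"); hsv=cv2.cvtColor(im,cv2.COLOR_BGR2HSV); V=hsv[...,2].astype(int);S=hsv[...,1]
def pts(mask,box,z):
    x0,y0,x1,y1=box; ys,xs=np.nonzero(mask[y0:y1,x0:x1]); return np.array([ray("top",(x+x0,y+y0),z)[:2] for x,y in zip(xs,ys)])
def sub(p,r): # enclosing-type circle on hull
    return cv2.minEnclosingCircle((p*1000).astype(np.float32))
# canister lip: bright, unsaturated
def circ(p):
    A=np.c_[2*p,np.ones(len(p))]; s=np.linalg.lstsq(A,(p**2).sum(1),rcond=None)[0]; return s[:2],np.sqrt(s[2]+s[:2]@s[:2])
m=(V>125)&(S<40)
p=pts(m,(345,180,425,250),.1)
print("lip enclosing",sub(p,0),len(p))
c=np.array(sub(p,0)[0])/1000
# spool by colour at 0.09
w=(S>80)&(hsv[...,0]<25)&(V>100)
q=pts(w,(345,180,425,250),.09);print("spool",sub(q,0),q.mean(0))
for it in range(2):
    d=p-c;a=np.degrees(np.arctan2(d[:,1],d[:,0]))%360;r=np.hypot(*d.T)
    o=np.array([p[(a//6==k)][np.argmax(r[a//6==k])] for k in range(60) if (a//6==k).any() and r[a//6==k].max()>.045])
    c,R=circ(o); print("lip outer fit",c,R)
for rr in (.041,.045,.047):
  s=''
  for t in range(0,360,3):
    u=proj("top",[c[0]+rr*np.cos(np.radians(t)),c[1]+rr*np.sin(np.radians(t)),.1])
    v=cv2.getRectSubPix(V.astype(np.float32),(1,1),tuple(map(float,u)))[0,0]
    if t<50 or t>330 or 150<t<230: s+=f"{t}:{v:.0f} "
  print(s)
# lid
k=(V<60)
h=pts(k,(165,210,205,252),.058)
hc=cv2.minAreaRect((h*1000).astype(np.float32));print("bar",hc,len(h),h.mean(0))
g=pts((S<30)&(V>110),(160,210,212,262),.014)
lb=g; cc,_=sub(lb,0); cc=np.array(cc)/1000
d=lb-cc; r=np.hypot(*d.T);a=np.degrees(np.arctan2(d[:,1],d[:,0]))
print("lid all",sub(lb,0))
e=pts((S<30)&(V>110),(160,210,212,262),.007)
for n in range(3):
    d=e-cc; r=np.hypot(*d.T);f=e[r>.038];print("lug px",(f*1000).round(1).tolist()) if n==2 else 0
    d=g-cc; r=np.hypot(*d.T);a=np.degrees(np.arctan2(d[:,1],d[:,0]))
    o=np.array([g[a//10==k][np.argmax(r[a//10==k])] for k in range(-18,18) if (a//10==k).any()])
    ro=np.hypot(*(o-cc).T); o=o[(ro<.038)&(ro>.03)]; cc,R=circ(o)
    print("disc",cc,R,len(o))
E
```

```text
lip enclosing ((482.7962646484375, -152.49278259277344), 73.3856430053711) 1027
spool ((491.5754089355469, -169.01466369628906), 33.15419387817383) [ 0.49117582 -0.16965236]
lip outer fit [ 0.48124022 -0.1540821 ] 0.06677734709738305
lip outer fit [ 0.48108968 -0.15432807] 0.06639746695737957
0:54 3:56 6:57 9:112 12:180 15:202 18:204 21:205 24:206 27:197 30:184 33:205 36:205 39:204 42:204 45:204 48:207 153:70 156:73 159:72 162:73 165:81 168:85 171:100 174:108 177:108 180:111 183:121 186:125 189:147 192:156 195:118 198:86 201:74 204:70 207:66 210:65 213:65 216:63 219:61 222:60 225:60 228:57 333:189 336:191 339:184 342:201 345:161 348:129 351:103 354:93 357:59 
0:43 3:44 6:45 9:72 12:151 15:206 18:206 21:205 24:205 27:197 30:183 33:201 36:195 39:208 42:172 45:157 48:138 153:67 156:65 159:64 162:63 165:61 168:60 171:58 174:57 177:55 180:55 183:54 186:74 189:88 192:93 195:102 198:111 201:108 204:103 207:96 210:74 213:58 216:46 219:43 222:41 225:41 228:47 333:101 336:88 339:78 342:73 345:55 348:44 351:44 354:44 357:43 
0:43 3:44 6:43 9:51 12:105 15:185 18:204 21:203 24:203 27:202 30:203 3
[... 199 characters left out ...]
219:57 222:51 225:49 228:69 333:53 336:72 339:60 342:69 345:49 348:43 351:43 354:43 357:44 
bar ((462.5882873535156, 272.7908630371094), (68.71532440185547, 17.26935577392578), 37.51830291748047) 224 [0.4625464  0.27235784]
lid all ((464.433349609375, 276.10845947265625), 46.027584075927734)Traceback (most recent call last):
  File "<stdin>", line 36, in <module>
  File "<stdin>", line 4, in pts
  File "h.py", line 7, in ray
    K,R,t=cal(n); d=R.T@np.linalg.inv(K)@np.array([px[0],px[1],1.]); o=-R.T@t
          ~~~^^^
  File "h.py", line 5, in cal
    c=manip.get_calibration(n); return np.array(c["mtx"]),np.array(c["R"]),np.array(c["t"])
ValueError: time passes only in moves, steps and waits
```

```bash
python3 - <<'E'
import re
s=open('h.py').read().replace("def cal(n):\n    c=","C={}\ndef cal(n):\n    if n in C: return C[n]\n    c=").replace("; return np.array(c[\"mtx\"])",";C[n]=np.array(c[\"mtx\"])").replace('np.array(c["t"])\n','np.array(c["t"]); return C[n]\n',1)
open('h.py','w').write(s)
E
cat > m.py <<'E'
from h import *
def circ(p):
    A=np.c_[2*p,np.ones(len(p))]; s=np.linalg.lstsq(A,(p**2).sum(1),rcond=None)[0]; return s[:2],np.sqrt(s[2]+s[:2]@s[:2])
def pts(n,mask,box,z):
    x0,y0,x1,y1=box; ys,xs=np.nonzero(mask[y0:y1,x0:x1]); return np.array([ray(n,(x+x0,y+y0),z)[:2] for x,y in zip(xs,ys)])
def outer(p,c,step=6,lo=0,hi=9):
    d=p-c;a=np.degrees(np.arctan2(d[:,1],d[:,0]))%360//step;r=np.hypot(*d.T)
    o=np.array([p[a==k][np.argmax(r[a==k])] for k in range(360//step) if (a==k).any()]); ro=np.hypot(*(o-c).T); return o[(ro>lo)&(ro<hi)]
E
python3 - <<'E'
from m import *
im=cv2.imread("pics/top0.png"); hsv=cv2.cvtColor(im,cv2.COLOR_BGR2HSV); H,S,V=[hsv[...,i].astype(int) for i in range(3)]
box=(345,180,425,250); c=np.array([.491,-.169])
q=pts("top",(S>80)&(H<25)&(V>100),box,.09); c,R=circ(outer(q,q.mean(0))); print("spool",c,R)
p=pts("top",(V>125)&(S<30),box,.1)
for i in range(4):
    c,R=circ(outer(p,c,lo=.043,hi=.056)[:]) if 0 else (lambda pp:circ(outer(pp[np.hypot(*(pp-c).T)<.058],c,lo=.046)))(p)
print("lip",c,R)
for rr in (.040,.044,.048):
  s=''
  for t in list(range(-15,60,3))+list(range(165,240,3)):
    u=proj("top",[c[0]+rr*np.cos(np.radians(t)),c[1]+rr*np.sin(np.radians(t)),.1])
    s+=f"{t}:{cv2.getRectSubPix(V.astype(np.uint8),(1,1),tuple(map(float,u)))[0,0]} "
  print(rr,s)
b=(155,205,215,265)
cv=circ(outer(pts("top",(S<30)&(V>100),b,.014),np.array([.4626,.2727]),10,.03,.038)) 
g=pts("top",(S<30)&(V>100),b,.014);cc=cv[0]
for i in range(3): cc,R=circ(outer(g,cc,10,.03,.037))
print("disc",cc,R)
g=pts("top",(S<30)&(V>100),b,.007);d=g-cc;f=d[np.hypot(*d.T)>.0375]
print("lugs",[(round(float(np.degrees(np.arctan2(y,x)))),round(float(np.hypot(x,y)),3)) for x,y in f])
k=((V<60)).astype(np.uint8)[205:265,155:215]
h=pts("top",k>0,(0,0,60,60),0)if 0 else pts("top",V<60,b,.058)
w,v=np.linalg.eigh(np.cov(h.T));print("bar",h.mean(0),np.degrees(np.arctan(v[1,1]/v[0,1])))
# side view
im=cv2.imread("pics/side0.png"); hsv=cv2.cvtColor(im,cv2.COLOR_BGR2HSV); H,S,V=[hsv[...,i].astype(int) for i in range(3)]
q=pts("side",(S>60)&(H<25)&(V>100),(285,145,335,185),.09);o=outer(q,q.mean(0)); print("side spool",circ(o))
print("side proj lid", proj("side",[*cc,.014]),proj("side",[*c,.1]))
t=np.radians(37)
for L in(-1,1):print([proj("side",[cc[0]+L*.032*np.cos(t),cc[1]+L*.032*np.sin(t),z]).round(1).tolist() for z in (.014,.058)], proj("side",[cc[0]+L*.046*np.cos(t),cc[1]+L*.046*np.sin(t),.007]).round(1))
E
```

```text
spool [ 0.49126    -0.16964946] 0.03176827290988986
lip [ 0.49275809 -0.16903228] 0.05293592604982599
0.04 -15:204 -12:205 -9:203 -6:177 -3:112 0:58 3:49 6:49 9:50 12:50 15:52 18:50 21:47 24:45 27:44 30:43 33:61 36:135 39:196 42:206 45:206 48:205 51:206 54:205 57:201 165:167 168:167 171:175 174:175 177:138 180:76 183:66 186:67 189:66 192:66 195:66 198:66 201:65 204:90 207:111 210:114 213:121 216:145 219:171 222:169 225:170 228:172 231:169 234:173 237:171 
0.044 -15:204 -12:205 -9:198 -6:161 -3:84 0:46 3:48 6:46 9:45 12:50 15:53 18:54 21:55 24:54 27:52 30:49 33:51 36:108 39:202 42:204 45:204 48:205 51:202 54:182 57:196 165:175 168:177 171:177 174:165 177:112 180:67 183:67 186:66 189:67 192:66 195:63 198:57 201:47 204:58 207:99 210:114 213:118 216:146 219:174 222:177 225:177 228:176 231:177 234:175 237:177 
0.048 -15:199 -12:203 -9:199 -6:132 -3:87 0:82 3:81 6:89 9:92 12:93 15:83 18:71 21:89 24:82 27:87 30:80 33:85 36:98 39:186 42:207 45:207 48:206 51:201 54:206 57:189 165:175 168:177 171:176 174:160 177:86 180:66 183:66 186:65 189:64 192:51 195:42 198:41 201:43 204:59 207:85 210:109 2
[... 334 characters left out ...]
.04), (-134, 0.042), (-131, 0.044), (-146, 0.038), (-143, 0.039), (-140, 0.041), (-138, 0.042), (-136, 0.044), (-134, 0.045), (-153, 0.038), (-150, 0.039), (-147, 0.04), (-145, 0.041), (-142, 0.043), (-140, 0.044), (-138, 0.046), (-155, 0.04), (-152, 0.041), (-149, 0.042), (-146, 0.043), (-144, 0.044), (-142, 0.046), (-153, 0.043), (-151, 0.044), (-148, 0.045), (-146, 0.046), (-154, 0.045), (-152, 0.046)]
bar [0.4625464  0.27235784] 39.486234584424274
side spool (array([ 0.49115979, -0.17344581]), np.float64(0.027936380556919722))
side proj lid [270.00508685 312.9010049 ] [309.51227826 157.91557356]
[[283.4, 308.8], [284.0, 297.7]] [289.1 308.7]
[[256.4, 317.1], [256.1, 306.1]] [250.4 320.6]
```

Request:
{"name": "carry_out", "arguments": {
  "commands": [1, 0, 0, 0, -0.75, 1, 0, 0, 0, -0.75, 1, 0, 0, 0, -0.75, 1, 0.5, -0.3, 0, 0, 1, 0.98, -0.57, 0, 0, 1, 0.98, -0.57, 0, 0, 1, 0.98, -0.57, 0, 0, 1, 0.98, -0.57, 0, 0, 1, 0.98, -0.57, 0, 0, 1, 0.98, -0.57, 0, 0, 1, 0.98, -0.57, 0, 0, 1, 0.98, -0.57, 0, 0, 1, 0.98, -0.57, 0, 0, 1, 0.98, -0.57, 0, 0, 1, 0.98, -0.57, 0, 0, 1, 0.98, -0.57, 0, 0, 1, 0.98, -0.57, 0, 0, 1, 0.98, -0.57, 0, 0, 1, 0.98, -0.57, 0, 0]
}}

```text
time: 2.0
tcp_pos: [0.4427, -0.1172, 0.2479]
eef_rot: [-0.0, 0.948, 0.317, -0.0]
ft_force: [0.2, -0.7, 0.2]
grip_width: 1.0
finger_force: 0.0
```

Request:
{"name": "carry_out", "arguments": {
  "commands": [1, 0.8, -0.9, 0, 0, 1, 0.8, -0.97, 0, 0, 1, 0.8, -0.97, 0, 0, 1, 0.8, -0.97, 0, 0, 1, 0.8, -0.97, 0, 0, 1, 0.8, -0.97, 0, 0, 1, 0.8, -0.97, 0, 0, 1, 0.8, -0.97, 0, 0, 1, 0.8, -0.9, 0, 0, 1, 0.5, -0.5, 0, 0, 1, 0, 0, 0, 0, 1, 0, 0, 0, 0]
}}

```text
time: 3.2
tcp_pos: [0.463, 0.2378, 0.2477]
eef_rot: [0.0, 0.948, 0.317, -0.001]
ft_force: [0.2, -0.3, -0.2]
grip_width: 1.0
finger_force: 0.0
```

```bash
cat > go.py <<'E'
from h import *
import sys
def go(x,y,yaw):
    s=manip.observe(); M=Ro.from_quat(np.roll(s["eef_rot"],-1)).as_matrix()
    a=np.degrees(np.arctan2(M[1,0],M[0,0])); d=np.array([x,y,0])-np.r_[s["tcp_pos"][:2],0]
    print("t",s["time"],"tcp",np.round(s["tcp_pos"],4),"yaw",a.round(2),"z",M[:,2].round(3),"shift now",(M.T@d/.03).round(2),"turn",round(-np.radians(yaw-a)/.12,2),"F",np.round(s["ft_force"],1),"w",s["grip_width"],"ff",s["finger_force"])
if __name__=="__main__": go(*map(float,sys.argv[1:]))
E
python3 go.py .4645 .277 37
```

```text
t 3.2 tcp [0.463  0.2378 0.2477] yaw 37.0 z [-0.001 -0.001 -1.   ] shift now [ 0.82 -1.01 -0.  ] turn -0.0 F [ 0.2 -0.3 -0.2] w 1.0004015069009011 ff 0.0
```

Request:
{"name": "carry_out", "arguments": {
  "commands": [1, 0.4, -0.5, 0.6, 0, 1, 0.42, -0.51, 0.9, 0, 1, 0, 0, 1, 0, 1, 0, 0, 1, 0, 1, 0, 0, 1, 0, 1, 0, 0, 1, 0, 1, 0, 0, 0.8, 0, 1, 0, 0, 0.6, 0, 1, 0, 0, 0, 0, 1, 0, 0, 0, 0]
}}

```text
time: 4.2
tcp_pos: [0.4653, 0.2755, 0.0412]
eef_rot: [0.001, 0.949, 0.316, -0.0]
ft_force: [1.6, 0.7, -0.1]
grip_width: 1.002
finger_force: 0.0
```

```bash
python3 go.py .4645 .277 37; python3 - <<'E'
from h import *
a=snap("top","t1");b=snap("side","s1")
f=lambda im,x,y:cv2.resize(im[y-40:y+40,x-40:x+40,::-1],(400,400),interpolation=cv2.INTER_CUBIC)
cv2.imwrite("pics/c1.png",np.hstack([f(a,185,232),f(b,271,305)]))
E
```

```text
t 4.2 tcp [0.4653 0.2755 0.0412] yaw 36.83 z [-0.    -0.001 -1.   ] shift now [ 0.01 -0.06 -0.  ] turn -0.03 F [ 1.6  0.7 -0.1] w 1.002367242169371 ff 0.0
```

View pics/c1.png

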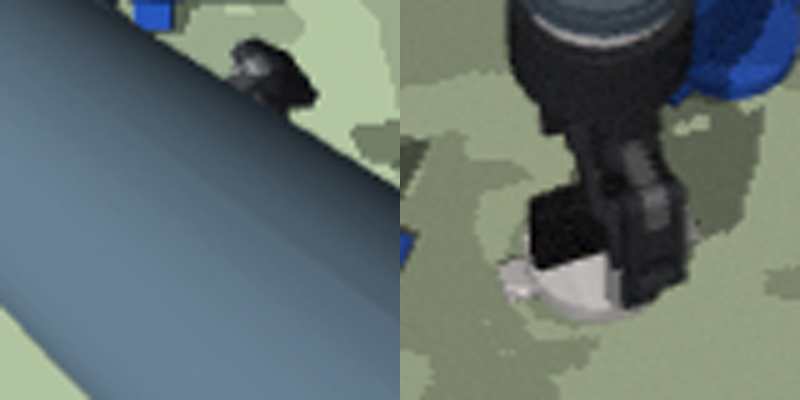

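The gripper straddles the bar in the side view at about (271,305). I'll close and lift.

Request:
{"name": "carry_out", "arguments": {
  "commands": [-1, 0, 0, 0, 0, -1, 0, 0, 0, 0, -1, 0, 0, 0, 0, -1, 0, 0, 0, 0, -1, 0, 0, 0, 0, -1, 0, 0, 0, 0, -1, 0, 0, 0, 0, -1, 0, 0, 0, 0]
}}

```text
time: 5.1
tcp_pos: [0.4652, 0.2774, 0.0415]
eef_rot: [-0.0, 0.948, 0.317, 0.0]
ft_force: [0.2, -0.2, 1.1]
grip_width: 0.159
finger_force: 59.0
```

Request:
{"name": "carry_out", "arguments": {
  "commands": [-1, 0, 0, -0.3, 0, -1, 0, 0, -0.8, 0, -1, 0, 0, -0.8, 0, -1, 0, 0, -0.8, 0, -1, 0, 0, -0.8, 0, -1, 0, 0, -0.8, 0, -1, 0, 0, -0.8, 0, -1, 0, 0, -0.3, 0, -1, 0, 0, 0, 0]
}}

```text
time: 6.0
tcp_pos: [0.4656, 0.2777, 0.2046]
eef_rot: [-0.0, 0.948, 0.317, 0.001]
ft_force: [-0.1, 0.0, -1.5]
grip_width: 0.156
finger_force: 58.6
```

```bash
python3 go.py .4925 -.1695 16.5; python3 - <<'E'
from h import *
b=snap("side","s2")
p=proj("side",[.465,.276,.16]).astype(int);print(p)
x,y=p;cv2.imwrite("pics/c2.png",cv2.resize(b[y-50:y+50,x-50:x+50,::-1],(600,600),interpolation=cv2.INTER_CUBIC))
E
```

```text
t 6.0 tcp [0.4656 0.2777 0.2046] yaw 36.95 z [ 0.003  0.001 -1.   ] shift now [-8.240e+00  1.245e+01 -1.000e-02] turn 2.97 F [-0.1  0.  -1.5] w 0.15615086972782102 ff 58.55939269065857
[270 272]
```

View pics/c2.png

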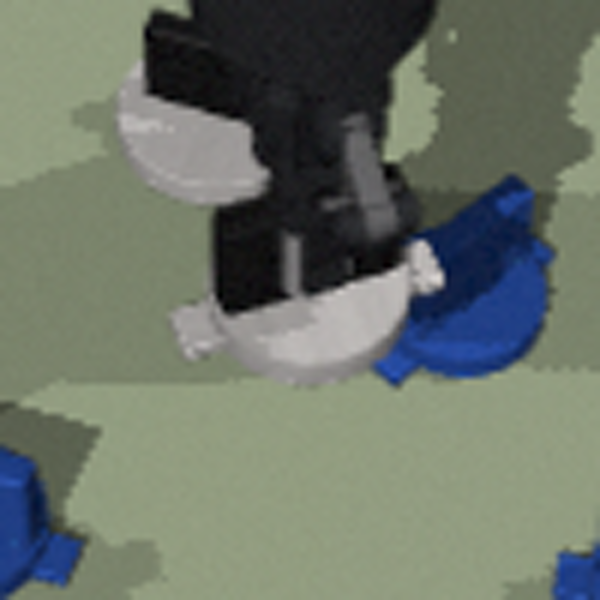

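The lid is held level and square in the fingers, with its lugs at side-view pixels of about (252,278) and (292,267). I'll check how far off-centre it sits in the grip.

```bash
python3 - <<'E'
from m import *
im=cv2.imread("pics/s2.png"); hsv=cv2.cvtColor(im,cv2.COLOR_BGR2HSV); S,V=hsv[...,1].astype(int),hsv[...,2].astype(int)
m=((S<30)&(V>130)).astype(np.uint8); n,l,st,ce=cv2.connectedComponentsWithStats(m[255:290,240:300])
a=np.radians(36.95)
for i in range(1,n):
    if st[i,4]>8:
        print(st[i]+[240,255,0,0,0])
ys,xs=np.nonzero(m[255:290,240:300]); 
p=np.array([ray("side",(x+240,y+255),.168)[:2] for x,y in zip(xs,ys)])-[.4656,.2777]
u=p@[np.cos(a),np.sin(a)];v=p@[np.sin(a),-np.cos(a)]
for s in(1,-1):
    k=(s*u>.037)&(abs(v)<.02); print(s,"u max",(s*u[k]).max(),"v mean",v[k].mean(),k.sum())
E
```

```text
[250 255   9   1   9]
[248 262  46  24 474]
1 u max 0.04571419837161779 v mean -0.0014165143158796274 37
-1 u max 0.04627578111598725 v mean -0.0018530331943020966 36
```

Request:
{"name": "carry_out", "arguments": {
  "commands": [-1, 0, 0, 0, 0.99, -1, 0, 0, 0, 0.99, -1, 0, 0, 0, 0.99, -1, -0.15, 0.6, 0, 0, -1, -0.21, 0.9, 0, 0, -1, -0.21, 0.9, 0, 0, -1, -0.21, 0.9, 0, 0, -1, -0.21, 0.9, 0, 0, -1, -0.21, 0.9, 0, 0, -1, -0.21, 0.9, 0, 0, -1, -0.21, 0.9, 0, 0, -1, -0.21, 0.9, 0, 0, -1, -0.21, 0.9, 0, 0, -1, -0.21, 0.9, 0, 0, -1, -0.21, 0.9, 0, 0, -1, -0.21, 0.9, 0, 0, -1, -0.21, 0.9, 0, 0, -1, -0.21, 0.9, 0, 0, -1, -0.21, 0.9, 0, 0, -1, -0.09, 0.44, 0, 0]
}}

```text
time: 8.05
tcp_pos: [0.4897, -0.1729, 0.2012]
eef_rot: [-0.0, 0.99, 0.142, -0.002]
ft_force: [0.3, -0.2, -0.9]
grip_width: 0.157
finger_force: 58.6
```

Request:
{"name": "carry_out", "arguments": {
  "commands": [-1, 0, 0, 0, 0, -1, 0, 0, 0, 0, -1, 0, 0, 0, 0]
}}

```text
time: 8.35
tcp_pos: [0.4915, -0.1675, 0.2028]
eef_rot: [-0.001, 0.989, 0.145, -0.0]
ft_force: [0.2, 1.6, -2.3]
grip_width: 0.153
finger_force: 58.6
```

```bash
python3 go.py .492 -.1693 16.5; python3 - <<'E'
from h import *
a=snap("top","t3");b=snap("side","s3")
f=lambda im,x,y:cv2.resize(im[y-40:y+40,x-40:x+40,::-1],(400,400),interpolation=cv2.INTER_CUBIC)
cv2.imwrite("pics/c3.png",np.hstack([f(a,385,212),f(b,310,150)]))
E
```

```text
t 8.35 tcp [ 0.4915 -0.1675  0.2028] yaw 16.71 z [-0.001  0.001 -1.   ] shift now [-0.    0.06 -0.  ] turn 0.03 F [ 0.2  1.6 -2.3] w 0.15285376969738623 ff 58.63009214401245
```

View pics/c3.png

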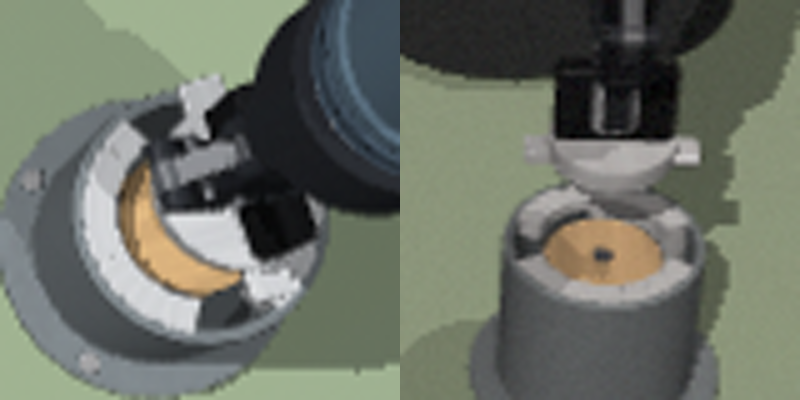

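The lid hovers over the mouth with its lugs pointing at the slots. Its lugs are at about (296,140) and (329,140) in the side view, with the spool hole near (310,161). I'll compare lid and mouth in both views.

```bash
python3 - <<'E'
from m import *
def hole(f,n,c,r=5):
    V=cv2.cvtColor(cv2.imread(f"pics/{f}.png"),cv2.COLOR_BGR2HSV)[...,2].astype(float); x,y=c
    w=np.clip(115-V[y-r:y+r+1,x-r:x+r+1],0,None); Y,X=np.mgrid[y-r:y+r+1,x-r:x+r+1]; q=((w*X).sum()/w.sum(),(w*Y).sum()/w.sum())
    print(f,q,ray(n,q,.09))
hole("top0","top",(384,215)); hole("side0","side",(310,160)); hole("s3","side",(310,161))
for n,f in(("top","t3"),("side","s3")):
    im=cv2.imread(f"pics/{f}.png"); hsv=cv2.cvtColor(im,cv2.COLOR_BGR2HSV); S,V=hsv[...,1].astype(int),hsv[...,2].astype(int)
    z=.168-.002; t=np.array([.4915,-.1675]); a=np.radians(16.7)
    b=(345,172,425,252) if n=="top" else (285,125,345,158)
    p=pts(n,(S<30)&(V>130),b,z)-t
    u=p@[np.cos(a),np.sin(a)];v=p@[np.sin(a),-np.cos(a)]
    for s in(1,-1):
        k=(s*u>.038)&(s*u<.049)&(abs(v)<.016); print(n,s,"u max",(s*u[k]).max() if k.any() else None,"v",v[k].min(),v[k].max(),v[k].mean(),k.sum())
V=cv2.imread("pics/side0.png")
hsv=cv2.cvtColor(V,cv2.COLOR_BGR2HSV);S,V=hsv[...,1].astype(int),hsv[...,2].astype(int)
p=pts("side",(S<30)&(V>130),(284,140,336,186),.1)
c=np.array([.492,-.169])
for i in range(3):
    c,R=circ(outer(p[np.hypot(*(p-c).T)<.056],c,lo=.045)); print("side lip",c,R)
E
```

```text
top0 (np.float64(383.6625258799172), np.float64(214.83229813664596)) [ 0.49186355 -0.16977898  0.09      ]
side0 (np.float64(310.09574468085106), np.float64(160.58510638297872)) [ 0.4907164  -0.17028509  0.09      ]
s3 (np.float64(309.95522388059703), np.float64(160.6007462686567)) [ 0.49106883 -0.17009895  0.09      ]
top 1 u max 0.04630592966400725 v -0.010137473598942454 0.007371922767418917 -0.0013227137961369486 36
top -1 u max 0.04849736326879835 v -0.010713693842613028 0.014803206682375229 0.0005135998257216616 53
side 1 u max 0.043985844874353024 v -0.013632116555241469 0.007914687235299794 -0.002893715383442242 18
side -1 u max 0.04663786248333456 v -0.011237304287960074 0.010151176584096568 -0.0012923276471220504 19
side lip [ 0.49174309 -0.17003132] 0.04978712379646005
side lip [ 0.49177363 -0.17000045] 0.04967703664926225
side lip [ 0.49177363 -0.17000045] 0.04967703664926225
```

Request:
{"name": "carry_out", "arguments": {
  "commands": [-1, 0, 0.03, 0.4, 0, -1, 0, 0, 0.6, 0, -1, 0, 0, 0.5, 0, -1, 0, 0, 0.3, 0, -1, 0, 0, 0, 0, -1, 0, 0, 0, 0, -1, 0, 0, 0, 0]
}}

```text
time: 9.15
tcp_pos: [0.4926, -0.1709, 0.1501]
eef_rot: [0.0, 0.99, 0.144, 0.001]
ft_force: [-0.2, 0.0, -1.2]
grip_width: 0.152
finger_force: 58.6
```

```bash
python3 go.py .492 -.1698 16.5; python3 - <<'E'
from h import *
a=snap("top","t4");b=snap("side","s4")
f=lambda im,x,y:cv2.resize(im[y-36:y+36,x-36:x+36,::-1],(400,400),interpolation=cv2.INTER_CUBIC)
cv2.imwrite("pics/c4.png",np.hstack([f(a,383,215),f(b,310,155)]))
E
```

```text
t 9.15 tcp [ 0.4926 -0.1709  0.1501] yaw 16.53 z [ 0.002 -0.001 -1.   ] shift now [-0.01 -0.04 -0.  ] turn 0.0 F [-0.2  0.  -1.2] w 0.1519014631854553 ff 58.636815547943115
```

View pics/c4.png

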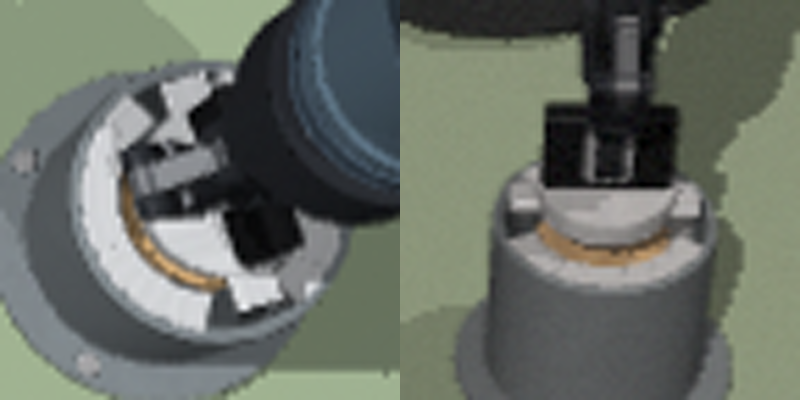

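The lid sits just above the rim, centred, with both lugs over their slots. I'll lower it in.

Request:
{"name": "carry_out", "arguments": {
  "commands": [-1, 0, 0, 0.2, 0, -1, 0, 0, 0.2, 0, -1, 0, 0, 0.15, 0, -1, 0, 0, 0, 0, -1, 0, 0, 0, 0]
}}

```text
time: 9.75
tcp_pos: [0.4916, -0.1707, 0.1325]
eef_rot: [-0.0, 0.99, 0.144, -0.0]
ft_force: [0.5, 0.4, -1.3]
grip_width: 0.157
finger_force: 58.7
```

Request:
{"name": "carry_out", "arguments": {
  "commands": [-1, 0, 0, 0.1, 0, -1, 0, 0, 0.1, 0, -1, 0, 0, 0, 0, -1, 0, 0, 0, 0]
}}

```text
time: 10.15
tcp_pos: [0.4922, -0.1708, 0.1274]
eef_rot: [0.0, 0.99, 0.144, 0.0]
ft_force: [-1.0, 0.4, 3.1]
grip_width: 0.152
finger_force: 59.4
```

Request:
{"name": "carry_out", "arguments": {
  "commands": [-1, 0, 0, 0.1, 0, -1, 0, 0, 0.1, 0, -1, 0, 0, 0, 0, -1, 0, 0, 0, 0, -1, 0, 0, 0, 0]
}}

```text
time: 10.65
tcp_pos: [0.4922, -0.1709, 0.1215]
eef_rot: [0.0, 0.99, 0.144, 0.0]
ft_force: [-2.0, 1.6, 6.8]
grip_width: 0.157
finger_force: 59.8
```

```bash
python3 go.py .4918 -.17 16.5; sleep 0; python3 -c "
from h import *
for i in range(4):
    manip.snapshot('side'); s=manip.observe(); print(np.round(s['tcp_pos'],4),np.round(s['ft_force'],1))"
```

```text
t 10.65 tcp [ 0.4922 -0.1709  0.1215] yaw 16.53 z [ 0.001 -0.    -1.   ] shift now [-0.01 -0.03 -0.  ] turn 0.0 F [-2.   1.6  6.8] w 0.15688741335697867 ff 59.83707368373871
[ 0.4923 -0.1708  0.1215] [-3.1  1.1  7.3]
[ 0.4923 -0.1709  0.1216] [-1.7  0.4  7.1]
[ 0.4923 -0.1709  0.1216] [-2.4  1.1  6.7]
[ 0.4923 -0.1709  0.1216] [-2.2  0.8  6.4]
```

Request:
{"name": "carry_out", "arguments": {
  "commands": [-1, -0.02, -0.04, 0, 0, -1, 0, 0, 0, 0.4, -1, 0, 0, 0, 0.5, -1, 0, 0, 0, 0.5, -1, 0, 0, 0, 0.5, -1, 0, 0, 0, 0.5, -1, 0, 0, 0, 0.5, -1, 0, 0, 0, 0, -1, 0, 0, 0, 0]
}}

```text
time: 11.75
tcp_pos: [0.4921, -0.171, 0.122]
eef_rot: [0.001, 1.0, -0.03, 0.001]
ft_force: [-1.1, -0.8, 5.6]
grip_width: 0.154
finger_force: 59.9
```

```bash
python3 go.py .4918 -.17 -43.5; python3 -c "
from h import *
s=manip.observe();print(np.round(s['wrist_torque'],2))"
```

```text
t 11.75 tcp [ 0.4921 -0.171   0.122 ] yaw -3.46 z [ 0.003 -0.002 -1.   ] shift now [-0.01 -0.03 -0.  ] turn 5.82 F [-1.1 -0.8  5.6] w 0.15406096699437202 ff 59.90052938461304
[-0.16  0.36 -0.02]
```

Request:
{"name": "carry_out", "arguments": {
  "commands": [-1, 0, 0, 0, 0.5, -1, 0, 0, 0, 0.5, -1, 0, 0, 0, 0.5, -1, 0, 0, 0, 0.5, -1, 0, 0, 0, 0.5, -1, 0, 0, 0, 0.5, -1, 0, 0, 0, 0.5, -1, 0, 0, 0, 0.5, -1, 0, 0, 0, 0.5, -1, 0, 0, 0, 0.5, -1, 0, 0, 0, 0.5, -1, 0, 0, 0, 0.32, -1, 0, 0, 0, 0, -1, 0, 0, 0, 0, -1, 0, 0, 0, 0]
}}

```text
time: 13.25
tcp_pos: [0.4919, -0.1712, 0.1219]
eef_rot: [0.001, 0.929, -0.37, 0.001]
ft_force: [-1.6, -0.9, 6.5]
grip_width: 0.156
finger_force: 59.9
```

```bash
python3 go.py .4918 -.17 -43.5; python3 -c "
from h import *
s=manip.observe();print(np.round(s['wrist_torque'],2))"
```

```text
t 13.25 tcp [ 0.4919 -0.1712  0.1219] yaw -43.47 z [ 0.002 -0.002 -1.   ] shift now [-0.03 -0.03 -0.  ] turn 0.0 F [-1.6 -0.9  6.5] w 0.15629777408995923 ff 59.90085482597351
[-0.2   0.44  0.02]
```

Request:
{"name": "carry_out", "arguments": {
  "commands": [-1, 0, 0, -0.08, 0, -1, 0, 0, -0.08, 0, -1, 0, 0, 0, 0, -1, 0, 0, 0, 0, -1, 0, 0, 0, 0]
}}

```text
time: 13.75
tcp_pos: [0.4918, -0.1709, 0.1261]
eef_rot: [0.0, 0.929, -0.37, 0.001]
ft_force: [0.3, -2.7, 4.9]
grip_width: 0.154
finger_force: 59.5
```

Request:
{"name": "carry_out", "arguments": {
  "commands": [-1, 0, 0, -0.04, 0, -1, 0, 0, 0, 0, -1, 0, 0, 0, 0]
}}

```text
time: 14.05
tcp_pos: [0.4915, -0.1698, 0.127]
eef_rot: [-0.0, 0.929, -0.37, 0.001]
ft_force: [1.8, -2.2, 4.3]
grip_width: 0.159
finger_force: 59.5
```

Request:
{"name": "carry_out", "arguments": {
  "commands": [-0.5, 0, 0, 0, 0, -0.4, 0, 0, 0, 0, -0.4, 0, 0, 0, 0, -0.4, 0, 0, 0, 0]
}}

```text
time: 14.45
tcp_pos: [0.49, -0.1691, 0.126]
eef_rot: [-0.0, 0.929, -0.37, -0.001]
ft_force: [0.5, 1.1, 0.3]
grip_width: 0.296
finger_force: 0.0
```

Request:
{"name": "carry_out", "arguments": {
  "commands": [-0.4, 0, 0, -0.2, 0, -0.4, 0, 0, -0.5, 0, -0.4, 0, 0, -0.8, 0, -0.4, 0, 0, -1, 0, -0.4, 0, 0, -1, 0, -0.4, 0, 0, -1, 0, -0.4, 0, 0, -1, 0]
}}

```text
time: 15.15
tcp_pos: [0.4906, -0.1696, 0.2934]
eef_rot: [-0.0, 0.929, -0.37, 0.0]
ft_force: [0.4, 0.3, 0.1]
grip_width: 0.301
finger_force: 0.0
```

Request:
{"name": "carry_out", "arguments": {
  "commands": [-0.4, -0.8, -0.8, 0, 0, -0.4, -0.8, -0.8, 0, 0, -0.4, -0.8, -0.8, 0, 0, -0.4, -0.5, -0.5, 0, 0, -0.4, 0, 0, 0, 0, -0.4, 0, 0, 0, 0]
}}

```text
time: 15.75
tcp_pos: [0.4874, -0.0469, 0.2921]
eef_rot: [0.0, 0.929, -0.369, 0.0]
ft_force: [0.2, 0.0, -0.4]
grip_width: 0.298
finger_force: 0.0
```

```bash
python3 go.py .4918 -.17 -43.5; python3 - <<'E'
from h import *
a=snap("top","t5");b=snap("side","s5")
f=lambda im,x,y:cv2.resize(im[y-36:y+36,x-36:x+36,::-1],(400,400),interpolation=cv2.INTER_CUBIC)
cv2.imwrite("pics/c5.png",np.hstack([f(a,383,215),f(b,310,155)]))
E
```

```text
t 15.75 tcp [ 0.4874 -0.0469  0.2921] yaw -43.37 z [ 0.    -0.001 -1.   ] shift now [2.92 2.88 0.  ] turn 0.02 F [ 0.2  0.  -0.4] w 0.29761043380164864 ff 0.0
```

View pics/c5.png

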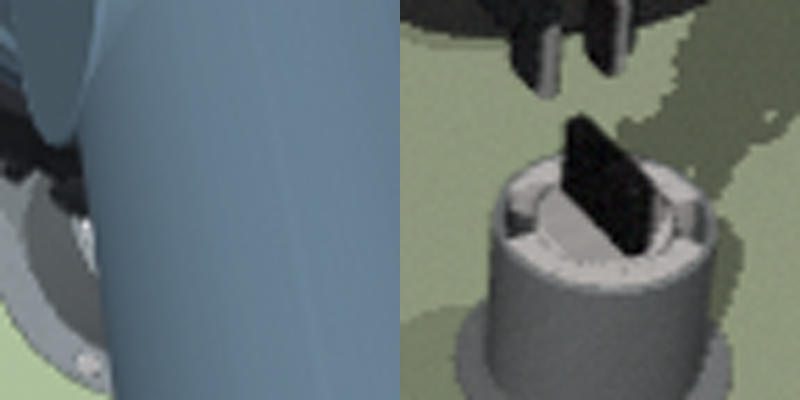

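The lid sits flush in the mouth with the slots empty and the bar turned. I'll check the bar's angle and height numerically.

```bash
python3 - <<'E'
from m import *
for a in (-37,-43.5,-50):
    t=np.radians(a); print(a,[((proj("side",[.4918+L*.032*np.cos(t),-.170+L*.032*np.sin(t),z])-[274,119])*400/72).round(0)+[400,0] for z in(.144,.1) for L in(1,-1)])
im=cv2.imread("pics/s5.png");V=im.max(2); m=(V<60).astype(np.uint8)[138:168,300:323]
n,l,st,ce=cv2.connectedComponentsWithStats(m); i=1+st[1:,4].argmax()
c=cv2.findContours((l==i).astype(np.uint8),0,2)[0][0]
print(((cv2.boxPoints(cv2.minAreaRect(c))+[300-274,138-119])*400/72+[400,0]).round())
print(((cv2.approxPolyDP(c,1.5,True)[:,0]+[300-274,138-119]+.5)*400/72+[400,0]).round().tolist())
E
```

```text
-37 [array([565., 111.]), array([648., 180.]), array([559., 182.]), array([641., 250.])]
-43.5 [array([571., 109.]), array([642., 182.]), array([565., 179.]), array([635., 253.])]
-50 [array([577., 107.]), array([635., 184.]), array([572., 177.]), array([628., 255.])]
[[533. 150.]
 [585. 106.]
 [679. 215.]
 [627. 260.]]
[[575.0, 119.0], [564.0, 186.0], [625.0, 253.0], [642.0, 253.0], [653.0, 192.0], [625.0, 153.0]]
```

```bash
python3 -c "
from h import *
print(manip.job_done())"
```

```text
the job is handed in; nothing more can be done
None
```

I fitted the lugged lid, turned it about 60° clockwise, let go and handed the job in at about 16 s. In the last side view it looked locked, level and flush; the judge gave no verdict.

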